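Stroke the sprung pads of an arched gluing jig

TASK

Check the sprung pads of the arched gluing jig: run your fingertips along the arch, from the pad next to the tall post to the pad next to the low disc, so that all five pads, one after another, are pressed lightly about halfway down and spring back. Only touch them: do not push any pad down to its stop, do not pull one up, and leave the loose things around and inside the jig where they are. Finish with the hand clear of the jig.

Things in the scene. Friction and masses are not known exactly. Their poses are not given: they have to be found in the camera images.
- jig: arched gluing jig, fixed: plywood base 190 x 390 x 18 mm, on it a curved former 42 mm wide, top 48 mm above the bench, carrying five sprung grey pads on an arc of 180 mm radius, 52 mm (0.29 rad) apart. Origin: on the bench below the middle pad; x is the arch's axis of symmetry, pointing outward from the crown, away from the robot; y left, from pad 1 to pad 5; arc centre at x = -180 mm
- post: tall round wooden post standing on one end of the former, 24 mm diameter, 45 mm tall (top 93 mm above the bench), fixed; 68 mm along the arc from the nearest pad's centre. It may be at either end of the arch. Origin: centre of its underside
- disc: low round wooden disc on the other end of the former, 40 mm diameter, 10 mm tall, fixed; 68 mm along the arc from the nearest pad's centre. Origin: centre of its underside
- pad1_top (a point): highest point of the dome of pad 1, the first in the jig's -y end. All pads alike: grey plastic mushroom heads 36 mm in diameter, the head 9 mm thick with a gently domed top (dome radius 30 mm), the top 71 mm above the bench and 23 mm above the former when up. It moves down with the pad
- pad2_top (a point): highest point of the dome of pad 2 (numbered along the arc from the jig's -y end to its +y end)
- pad3_top (a point): highest point of the dome of pad 3 (numbered along the arc from the jig's -y end to its +y end)
- pad4_top (a point): highest point of the dome of pad 4 (numbered along the arc from the jig's -y end to its +y end)
- pad5_top (a point): highest point of the dome of pad 5 (numbered along the arc from the jig's -y end to its +y end)
- pad1 (a joint): how far pad 1 is pressed down, m: 0 at rest, 0.010 at its bottom stop; the spring (0.7 N per mm) lifts it again when let go; pulled, it comes up by at most 0.004 (-0.004)
- pad2 (a joint): how far pad 2 is pressed down, m: 0 at rest, 0.010 at its bottom stop
- pad3 (a joint): how far pad 3 is pressed down, m: 0 at rest, 0.010 at its bottom stop
- pad4 (a joint): how far pad 4 is pressed down, m: 0 at rest, 0.010 at its bottom stop
- pad5 (a joint): how far pad 5 is pressed down, m: 0 at rest, 0.010 at its bottom stop
- wedge: stepped hardwood wedge, 70 x 26 x 16 mm, lying on the jig's baseboard inside the arch, loose. To be left alone. Origin: centre of its underside
- plug: dark wooden plug, 24 mm diameter, 36 mm tall, standing on the jig's baseboard inside the arch, loose. To be left alone. Origin: centre of its underside
- glue: white glue bottle, 60 mm diameter, 145 mm tall, standing at one end of the jig, loose. To be left alone. Origin: centre of its underside
- screwdriver: screwdriver 190 mm long, lying beyond the jig, loose. To be left alone. Origin: centre of its underside
- plane: small steel block plane, 160 x 50 mm, 60 mm tall, lying beside the jig, loose. To be left alone. Origin: centre of its underside
- pencil: flat carpenter's pencil, 165 x 14 x 8 mm, lying between the robot and the jig, loose. To be left alone. Origin: centre of its underside
- offcut: wood offcut 85 x 42 x 30 mm beside the jig, loose. To be left alone. Origin: centre of its underside

How it is judged (in metres and radians):
On the way, in this order (a step that is already met when the one before it is completed fails the run):
1. pad number 1, counted from the tall post, is dipped by the fingers by at least 2.5 mm (((horizontal distance between post and pad1_top below 0.1 m and value of joint pad1 above 0.0025 m) or (horizontal distance between post and pad5_top below 0.1 m and value of joint pad5 above 0.0025 m)) and contact force between the fingers and jig above 0.2 N), for 0.06 s.
2. pad number 2, counted from the tall post, is dipped by the fingers by at least 2.5 mm (((horizontal distance between post and pad1_top below 0.1 m and value of joint pad2 above 0.0025 m) or (horizontal distance between post and pad5_top below 0.1 m and value of joint pad4 above 0.0025 m)) and contact force between the fingers and jig above 0.2 N), for 0.06 s.
3. pad number 3, counted from the tall post, is dipped by the fingers by at least 2.5 mm (((horizontal distance between post and pad1_top below 0.1 m and value of joint pad3 above 0.0025 m) or (horizontal distance between post and pad5_top below 0.1 m and value of joint pad3 above 0.0025 m)) and contact force between the fingers and jig above 0.2 N), for 0.06 s.
4. pad number 4, counted from the tall post, is dipped by the fingers by at least 2.5 mm (((horizontal distance between post and pad1_top below 0.1 m and value of joint pad4 above 0.0025 m) or (horizontal distance between post and pad5_top below 0.1 m and value of joint pad2 above 0.0025 m)) and contact force between the fingers and jig above 0.2 N), for 0.06 s.
5. pad number 5, counted from the tall post, is dipped by the fingers by at least 2.5 mm (((horizontal distance between post and pad1_top below 0.1 m and value of joint pad5 above 0.0025 m) or (horizontal distance between post and pad5_top below 0.1 m and value of joint pad1 above 0.0025 m)) and contact force between the fingers and jig above 0.2 N), for 0.06 s.
At the end, for the whole second after the job is handed in: All five pads have been dipped by the fingers by at least 2.5 mm (and never more than 8.5 mm) in order from the tall post to the low disc, all are back up within 1.5 mm, and no loose thing has moved more than 15 mm (value of joint pad1 between -0.0015 and 0.0015 m and value of joint pad2 between -0.0015 and 0.0015 m and value of joint pad3 between -0.0015 and 0.0015 m and value of joint pad4 between -0.0015 and 0.0015 m and value of joint pad5 between -0.0015 and 0.0015 m and distance of each of wedge, plug, glue, screwdriver, plane, pencil, offcut from where it was at the start of the episode below 0.015 m); the robot touches nothing.
It fails at once if a pad is pushed down to its stop (more than 8.5 mm) (value of joint any of pad1, pad2, pad3, pad4, pad5 above 0.0085 m).
It fails at once if a pad is pulled up (more than 2.5 mm) (value of joint any of pad1, pad2, pad3, pad4, pad5 below -0.0025 m).
It fails at once if the jig or a pad is pressed or knocked with more than 25 N (contact force between the arm and jig above 25 N).
It fails at once if a bystander is moved, lifted or knocked over (more than 15 mm) (distance of any of wedge, plug, glue, screwdriver, plane, pencil, offcut from where it was at the start of the episode above 0.015 m).
It also fails if it takes over 42 s, if anything falls off the work surface, if the arm or the gripper's body presses on something with over 40 N, if the wrist force passes 120 N, or if a joint passes its speed limit or range.

ROBOT

A 6-joint arm with a two-finger parallel gripper is mounted at the origin on the work surface. World frame = base frame: x ahead of the robot, y to its left, z up, the work surface at z = 0. Lengths are in mm, angles in rad, forces in N, time in s.
With the tool pointing down it reaches from about 350 to 875 mm from the base axis. Payload 4.2 kg.
Tool frame: the origin (TCP) lies midway between the tips of the shut fingers; the grasp point (between the pads) lies 19 mm behind it; z points along the fingers, y is the line along which they close (so a half turn about z gives the same grasp; the last joint's range is limited). The gripper opens to 85 mm and grips with 20 to 120 N. Pads are 22 mm wide; open, the fingers measure 114 mm over their backs; the gripper's body (76 mm by 85 mm) begins 54 mm behind the grasp point. The pads swing forward as they close: fully open they stand 13 mm farther back than shut.
Start: joints at [1.558, 0.385, 0.008, 0, -1.194, -0.259], TCP at [167.759, 602.043, 207.512] pointing down, gripper open.
Joint ranges: [-3.14, 3.14], [-1.21, 2.06], [-1.07, 1.41], [-3.16, 2.05], [-2.99, -0.16], [-3.1, 3.1]. Speed limits (rad/s): [2.79, 2.79, 3.14, 3.14, 3.14, 3.14].

INTERFACE

Orientations are given as a unit quaternion [w, x, y, z].
In Python, from bench import sensors, vision, manip gives the robot as it stands. The module is installed in compiled form; this text tells all that it offers.
- The arm moves only by the tool carry_out, never from a script. Its argument "steps" is a list of rows, each a list of 7 numbers: the turn, a rotation vector about the tool's x, y, z in rad, then the shift along the tool's x, y, z in cm, then the finger opening in cm, from 0 to 8.54. A call has 1 to 8 rows; each row is the pose to reach, as a shift and turn from the pose commanded when the call began, along the tool's axes at that moment; what a row does not reach only later rows make up. A row lasts 1/8 s, in which the tool goes at most 62.5 mm and 10.7 degrees, less where a joint would pass 70% of its speed; a pose out of reach is approached as far as the arm can. A call with a gripper value outside its range is refused whole. The fingers move at their own pace and stop on an object; "grip_force" is the grip in N (left out, the last holds). Time passes only in rows, so rows that repeat a pose let the fingers close. It gives the time, the measured TCP pose, the force, the opening and the grip force at its end, in the units of the state.
- sensors.read_state(): the state, without advancing time (a new reading comes with each control period).
- vision.camera(name): name is "scene" or "top"; returns a dict with "pixels" (420x560x3 uint8, red, green, blue), "mtx" (3x3 intrinsics, pixels), "rvec" (rotation vector, rad) and "tvec" (3), from world to camera coordinates, as OpenCV has them. Camera axes: x right, y down, z forward; pixel columns grow to the right and rows downward; lengths in mm; the calibration is good to about 2 mm. A picture is of the moment at which its call begins. There is no depth.
- manip.job_done(): hands the job in; it is judged then, once.
The state is a dict: "clock": time; "joint_positions": joint angles; "joint_velocities": joint speeds; "joint_efforts": joint torques, N m; "position": TCP position; "eef_rot": TCP orientation; "force": force on the tool from outside, world axes, zero at the start; "moment": the same for the moment, N m; "gripper_width": opening from 0.0 (shut) to 1.0 (fully open); "gripper_force": force on a finger pad.
Only numpy, scipy, OpenCV 4.12 (cv2) and the standard library are available. Lean on these libraries where they do the work, as an engineer would, in place of code of your own. Each camera call takes 0.05 s, during which the arm holds its last target. There are 200 camera calls.

## Working session

There is one attempt and no reset: what is moved stays moved. The work goes in short steps, Python scripts to look and compute and a tool call to move; the robot and the scene stay as the last step left them, time stands still between calls to the robot, and variables do not carry over. Pictures are saved under pics/ and viewed, at most 10 in all, crops included, and the job is handed in when it is done.

Besides the shell and the picture viewer there is one more tool, called by a JSON object that holds its "fn" and its "kwargs", one argument or row to a line. carry_out: Moves the arm, as the interface text tells. Its arguments: {"type":"object","properties":{"steps":{"type":"array"},"grip_force":{"type":"number"}},"required":["steps"]}

```bash
mkdir -p pics
python3 - <<'E'
from bench import sensors, vision
import cv2,numpy as np,pickle
for n in("scene","top"):
    c=vision.camera(n); pickle.dump(c,open(n+".pkl","wb")); cv2.imwrite(f"pics/{n}0.png",c["pixels"][:,:,::-1])
    R=cv2.Rodrigues(np.array(c["rvec"]))[0]; print(n,(-R.T@np.array(c["tvec"]).ravel()).round())
s=sensors.read_state();print(s)
E
```

```text
scene [ 855. -357.  698.]
top [ 306.   69. 1299.]
{'clock': 0.1, 'joint_positions': array([ 1.55762834e+00,  3.85485473e-01,  6.77506965e-03, -4.07207096e-04,
       -1.19399790e+00, -2.58594892e-01]), 'joint_velocities': array([ 0.00088984, -0.00064478,  0.00447479,  0.00319829,  0.00037736,
       -0.00089877]), 'joint_efforts': array([-1.11073063e-03, -3.93319702e+01,  1.88929921e+01,  4.19797540e+00,
       -2.59665117e-03,  4.78796352e-06]), 'position': array([167.61344472, 601.52601426, 206.53655283]), 'eef_rot': array([ 9.71962375e-04,  9.90771667e-01, -1.35538018e-01, -7.08072486e-05]), 'force': array([-0.22864837, -0.38474672, -0.5758045 ]), 'moment': array([ 0.0355748 , -0.0114934 , -0.01074112]), 'gripper_force': 0.0, 'gripper_width': 0.9984409948461874}
```

View pics/top0.png

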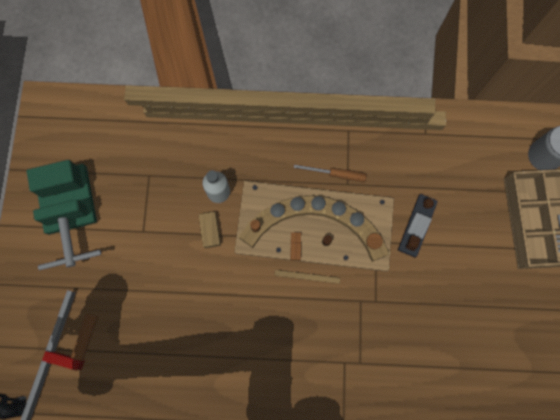

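View pics/scene0.png

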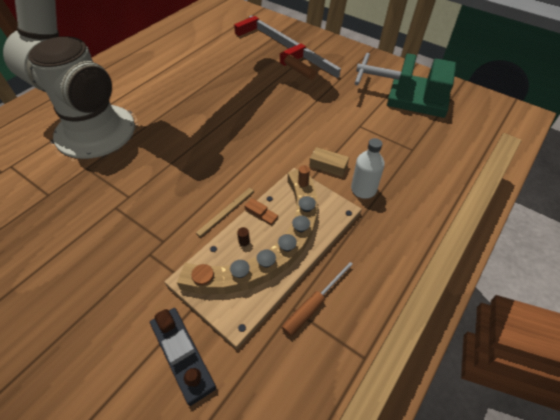

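Top view: pads at about (278,210), (298,203), (318,202), (339,208) and (357,219), post on the left at (255,225), disc on the right at (374,241). The bottle stands at (215,185) near the post. The scene view shows the same layout, with the post at (304,176). Next I measure the pads.

```bash
cat > h.py <<'E'
import cv2,numpy as np
def ray(c,uv,z):
    R=cv2.Rodrigues(np.array(c["rvec"]))[0]; t=np.array(c["tvec"]).ravel()
    u=cv2.undistortPoints(np.array([[uv]],float),np.array(c["mtx"]),None).ravel()
    o=-R.T@t; d=R.T@np.array([u[0],u[1],1]); return (o+d*(z-o[2])/d[2])[:2]
def pads(c,guess,r=11):
    im=c["pixels"]; hsv=cv2.cvtColor(im,cv2.COLOR_RGB2HSV); m=((hsv[:,:,1]<75)).astype(np.uint8)
    out=[]
    for g in guess:
        mm=np.zeros_like(m); cv2.circle(mm,g,r,1,-1); mm&=m
        n,l,s,ce=cv2.connectedComponentsWithStats(mm); i=1+np.argmax(s[1:,4]); out.append((ce[i],s[i,4],s[i,:4]))
    return out
def fit(P):  # P: five xy, order pad1..5 -> R,t
    a=(np.arange(5)-2)*52/180; Q=np.c_[180*np.cos(a)-180,180*np.sin(a)]
    qc=Q.mean(0);pc=P.mean(0);U,S,Vt=np.linalg.svd((Q-qc).T@(P-pc)); R=(U@Vt).T
    t=pc-R@qc; return R,t,(P-(Q@R.T+t))
E
python3 - <<'E'
import pickle;from h import *
np.set_printoptions(precision=1,suppress=True)
G={"top":[(357,219),(339,208),(318,202),(298,203),(278,210)],"scene":[(240,269),(266,259),(287,242),(301,224),(307,204)]}
for n in G:
    c=pickle.load(open(n+".pkl","rb")); o=pads(c,G[n]); print([(x[0],x[1],x[2][2:]) for x in o])
    P=np.array([ray(c,x[0],66) for x in o]);R,t,e=fit(P);print(n,P.tolist(),"yaw",np.arctan2(R[1,0],R[0,0]),t,e.tolist())
c=pickle.load(open("top.pkl","rb"))
for nm,uv,z in(("post",(255,224),93),("disc",(374,241),58),("bottle",(212,177),145),("plug",(327,239),54),("offcut",(209,230),30)):print(nm,ray(c,uv,z))
E
```

```text
[(array([356.6, 219. ]), np.int32(170), array([14, 15], dtype=int32)), (array([338.4, 208.1]), np.int32(173), array([15, 15], dtype=int32)), (array([317.9, 202.8]), np.int32(173), array([15, 15], dtype=int32)), (array([297.1, 203.4]), np.int32(169), array([15, 15], dtype=int32)), (array([276.9, 209.8]), np.int32(170), array([15, 15], dtype=int32))]
top [[587.3246742835283, -112.26117706116686], [612.7488170093281, -66.85792513115014], [623.9977298096387, -15.895871347162526], [620.0830193849897, 35.44666919610814], [601.5428501138364, 84.45219237460482]] yaw -0.072068325124675 [623.8 -16.1] [[-0.22651326359971335, -0.231145502417192], [0.10882129738445201, -0.1688060624040446], [0.22563249070140046, 0.18373325672576613], [0.058133141649818754, -0.15742817375929974], [-0.16607366613607155, 0.3736464818547489]]
[(array([239.3, 268.3]), np.int32(280), array([19, 18], dtype=int32)), (array([265.9, 257.8]), np.int32(271), array([19, 19], dtype=int32)), (array([286.8, 242. ]), np.int32(251), array([19, 18], dtype=int32)), (array([300.7, 223.1]), np.int32(229), array([18, 17], dtype=int32)), (array([306.7, 203.3]), np.int32(203), array([17, 16], dtype=int32))]
scene [[590.2736328860701, -114.07307464600416], [615.5816737296424, -68.6286505132955], [626.4810878692591, -18.062696270490505], [622.9671902963673, 33.621270392751796], [604.9097435391229, 81.56067960274225]] yaw -0.07372183326551586 [626.7 -18.2] [[-0.020430241373674107, 0.014399894515491951], [0.12386520114228006, 0.1594580498961875], [-0.19249025419765076, 0.13437402553443434], [-0.044641257115586086, 0.1285133277343391], [0.1336965515446309, -0.43674529768046]]
post [557.7 135.1]
disc [ 535.7 -156.6]
bottle [654.7 239. ]
plug [536.2 -41.8]
offcut [550.3 253.3]
```

{"fn": "carry_out", "kwargs": {
  "steps": [
    [0,0,0,4.6,3.2,0,0],
    [0,0,0,9.2,6.4,0,0],
    [0,0,0,13.9,9.6,0,0],
    [0,0,0,18.6,12.8,0,0],
    [0,0,0,23.3,16.0,0,0],
    [0,0,0,28.0,19.2,0,0],
    [0,0,0,32.7,22.4,0,0],
    [0,0,0,37.4,25.6,0,0]
  ],
  "grip_force": 30
}}

```text
clock: 1.1
position: [460.0, 253.4, 207.3]
eef_rot: [0.0, 0.991, -0.135, -0.0]
force: [1.3, 0.2, -0.1]
gripper_width: -0.003
gripper_force: 0.0
```

{"fn": "carry_out", "kwargs": {
  "steps": [
    [0,0,0,4.6,3.2,0,0],
    [0,0,0,9.2,6.4,1,0],
    [0,0,0,13.9,9.6,3,0],
    [0,0,0,17.5,12.2,5.5,0],
    [0,0,0,18.5,12.7,8.0,0],
    [0,0,0,18.5,12.7,9.0,0],
    [0,0,0,18.5,12.7,9.0,0],
    [0,0,0,18.5,12.7,9.0,0]
  ]
}}

```text
clock: 2.1
position: [603.8, 84.0, 118.8]
eef_rot: [-0.0, 0.991, -0.135, 0.001]
force: [0.5, 0.2, -0.1]
gripper_width: 0.001
gripper_force: 0.0
```

Run:
```python
from bench import sensors, vision
from h import *
from scipy.spatial.transform import Rotation as Ro
s=sensors.read_state()
for k in("clock","position","eef_rot","force","gripper_width","joint_positions"):print(k,s[k])
q=s["eef_rot"];print(Ro.from_quat(np.r_[q[1:],q[0]]).as_matrix().round(4).tolist())
for n in("scene","top"):
    c=vision.camera(n);im=c["pixels"]
    p=cv2.projectPoints(np.array([s["position"]]),c["rvec"],c["tvec"],c["mtx"],None)[0].ravel();print(n,p)
    im=np.ascontiguousarray(im[:,:,::-1])
    x,y=np.clip(p.astype(int),[70,70],[490,350]);cv2.imwrite(f"pics/{n}1.png",cv2.resize(im[y-70:y+70,x-70:x+70],None,fx=4,fy=4))
```

```text
clock 2.1
position [603.75212909  84.02522776 118.83761425]
eef_rot [-4.11681813e-04  9.90884141e-01 -1.34712499e-01  9.95968810e-04]
force [ 0.5104408   0.20010265 -0.05758894]
gripper_width 0.000936432185776104
joint_positions [ 4.03706935e-01  4.31393465e-01 -1.55148630e-01  3.79265695e-04
 -9.82122070e-01  8.96632357e-01]
[[0.9637, -0.267, 0.0021], [-0.267, -0.9637, 0.0005], [0.0019, -0.0011, -1.0]]
scene [308.46093818 185.20245154]
top [277.12851362 203.70352891]
```

View pics/scene1.png

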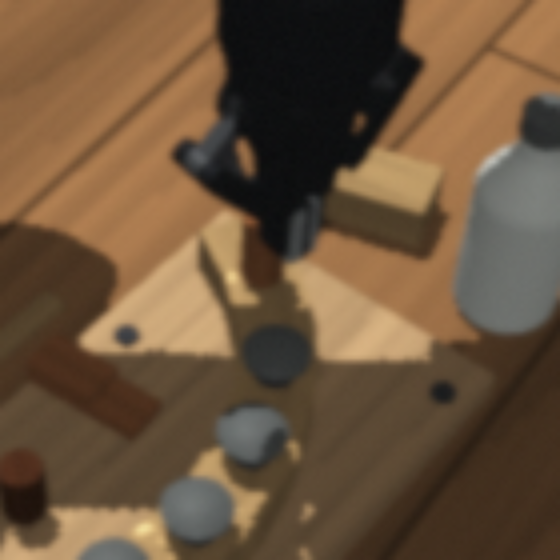

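The scene close-up shows the shut fingers above pad 5. The lowest visible tip, at about crop (297,258), sits slightly above the predicted TCP at (282,281). I'll brighten the image to check both tips.

Run:
```python
import cv2,numpy as np
a=cv2.imread("pics/scene1.png")[120:400,140:420];b=cv2.imread("pics/top1.png")[140:420,140:420]
f=lambda a:(255*(cv2.resize(a,(400,400))/255.)**.45).astype(np.uint8)
a=f(a);b=f(b)
cv2.circle(a,(int((282-140)*400/280),int((281-120)*400/280)),3,(0,0,255),-1)
cv2.circle(b,(int(140*400/280),int(140*400/280)),3,(0,0,255),-1)
cv2.imwrite("pics/b1.png",np.hstack([a,b]))
```

```text
(no output)
```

View pics/b1.png

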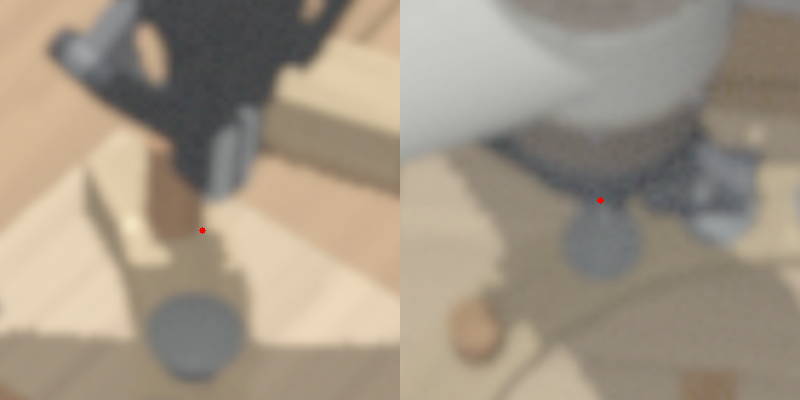

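Left half: the tips end about 35 px (of the crop) above the predicted TCP, so the tips look some 10–15 mm higher than stated. The right half shows only the hand over pad 5. I'll go down to a safe height and look again.

{"fn": "carry_out", "kwargs": {
  "steps": [
    [0,0,0,0,0.1,1.5,0],
    [0,0,0,0,0.1,3.0,0],
    [0,0,0,0,0.1,4.0,0],
    [0,0,0,0,0.1,4.3,0],
    [0,0,0,0,0.1,4.3,0]
  ]
}}

```text
clock: 2.82
position: [603.2, 82.0, 74.2]
eef_rot: [0.0, 0.991, -0.135, -0.0]
force: [-0.0, -0.4, -0.2]
gripper_width: 0.0
gripper_force: 0.0
```

```bash
cat > look.py <<'E'
import sys
from bench import sensors, vision
from h import *
s=sensors.read_state();print(s["position"].round(1),s["force"].round(2),s["clock"])
c=vision.camera("scene")
P=s["position"];pts=np.array([P,P+[0,0,10],[603,83,71]])
p=cv2.projectPoints(pts,c["rvec"],c["tvec"],c["mtx"],None)[0].reshape(-1,2);print(p.round(1).tolist())
x,y=p[0].astype(int);a=c["pixels"][y-40:y+40,x-40:x+40,::-1]
a=(255*(cv2.resize(a,(560,560),interpolation=cv2.INTER_CUBIC)/255.)**.5).astype(np.uint8)
for q,col in zip(p,[(0,0,255),(0,255,255),(0,255,0)]):cv2.circle(a,tuple(int(v) for v in (q-[x-40,y-40])*7),3,col,-1)
cv2.imwrite(sys.argv[1],a)
E
python3 look.py pics/s2.png
```

```text
[603.2  82.   74.2] [-0.04 -0.41 -0.2 ] 2.825
[[306.3, 200.3], [306.6, 197.1], [306.4, 200.9]]
```

View pics/s2.png

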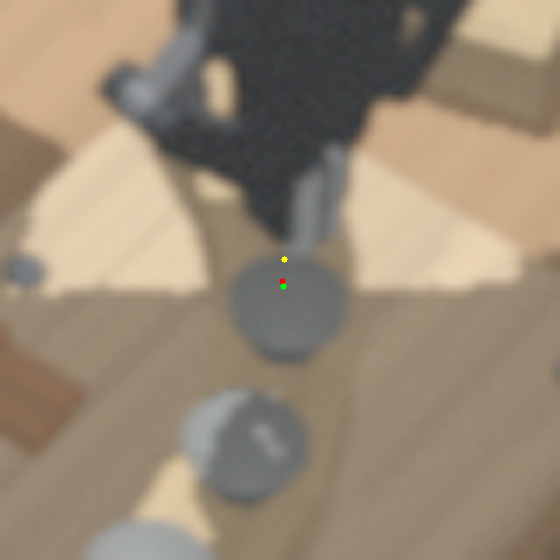

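The tip appears at about (300,245), some 15 mm above the stated TCP (red, 283,280). Contact will settle which is right, so I descend under guard in small steps.

{"fn": "carry_out", "kwargs": {
  "steps": [
    [0,0,0,0,0,0.1,0],
    [0,0,0,0,0,0.2,0],
    [0,0,0,0,0,0.3,0],
    [0,0,0,0,0,0.4,0],
    [0,0,0,0,0,0.5,0],
    [0,0,0,0,0,0.5,0]
  ]
}}

```text
clock: 3.62
position: [603.1, 82.0, 69.4]
eef_rot: [0.0, 0.991, -0.136, -0.0]
force: [0.8, -0.2, 0.1]
gripper_width: 0.001
gripper_force: 0.0
```

```bash
python3 look.py pics/s3.png
```

```text
[603.1  82.   69.4] [ 0.75 -0.22  0.07] 3.625
[[306.2, 201.7], [306.4, 198.6], [306.4, 200.9]]
```

{"fn": "carry_out", "kwargs": {
  "steps": [
    [0,0,0,0,0,0.1,0],
    [0,0,0,0,0,0.2,0],
    [0,0,0,0,0,0.2,0],
    [0,0,0,0,0,0.2,0]
  ]
}}

```text
clock: 4.18
position: [603.2, 82.1, 67.5]
eef_rot: [-0.0, 0.991, -0.135, 0.0]
force: [-1.1, 0.6, -0.8]
gripper_width: 0.003
gripper_force: 0.0
```

```bash
python3 look.py pics/s4.png
```

```text
[603.2  82.1  67.5] [-1.05  0.62 -0.75] 4.175
[[306.2, 202.3], [306.4, 199.2], [306.4, 200.9]]
```

View pics/s4.png

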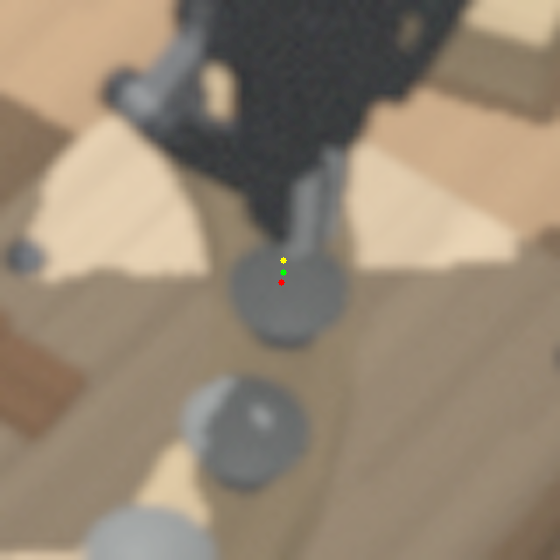

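No contact yet. The tip at (300,250) overlaps the pad in front of it, so it still stands about 10 mm above the dome. I continue down, averaging the force readings.

{"fn": "carry_out", "kwargs": {
  "steps": [
    [0,0,0,0,0,0.1,0],
    [0,0,0,0,0,0.2,0],
    [0,0,0,0,0,0.3,0],
    [0,0,0,0,0,0.4,0],
    [0,0,0,0,0,0.5,0]
  ]
}}

```text
clock: 4.85
position: [603.1, 82.1, 62.4]
eef_rot: [0.0, 0.991, -0.135, -0.0]
force: [0.4, 0.4, -0.6]
gripper_width: 0.004
gripper_force: 0.0
```

```bash
cat > f.py <<'E'
from bench import sensors, vision
from h import *
F=[];g=(306,203)
for i in range(7):
    s=sensors.read_state();F.append(s["force"]);c=vision.camera("scene")
F=np.array(F);print(s["position"].round(1),"F",F.mean(0).round(2),"sd",F.std(0).round(2),s["clock"])
P=s["position"];p=cv2.projectPoints(np.array([P]),c["rvec"],c["tvec"],c["mtx"],None)[0].ravel()
x,y=p.astype(int);a=c["pixels"][y-30:y+30,x-30:x+30,::-1]
cv2.imwrite("pics/last.png",(255*(cv2.resize(a,(480,480),interpolation=cv2.INTER_CUBIC)/255.)**.5).astype(np.uint8))
E
python3 f.py
```

```text
[603.2  82.1  62.5] F [-0.15 -0.01 -0.06] sd [0.58 0.42 0.34] 5.15
```

{"fn": "carry_out", "kwargs": {
  "steps": [
    [0,0,0,0,0,0.1,0],
    [0,0,0,0,0,0.2,0],
    [0,0,0,0,0,0.3,0]
  ]
}}

```text
clock: 5.58
position: [603.1, 82.1, 59.4]
eef_rot: [0.0, 0.991, -0.135, -0.0]
force: [-0.0, 0.9, 0.0]
gripper_width: -0.001
gripper_force: 0.0
```

```bash
python3 f.py
```

```text
[603.2  82.1  59.6] F [-0.63  0.33 -0.15] sd [0.39 0.47 0.33] 5.875
```

View pics/last.png

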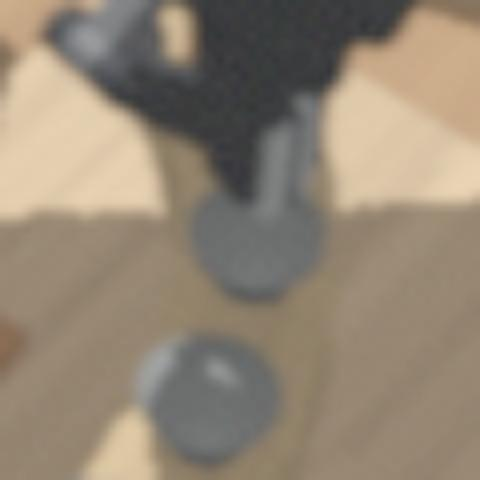

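The tip, at about (260,215), is now inside the pad's outline. The apex is near (258,235), so a few mm remain.

{"fn": "carry_out", "kwargs": {
  "steps": [
    [0,0,0,0,0,0.1,0],
    [0,0,0,0,0,0.2,0],
    [0,0,0,0,0,0.25,0]
  ]
}}

```text
clock: 6.3
position: [603.1, 82.1, 56.9]
eef_rot: [0.0, 0.991, -0.135, -0.0]
force: [0.5, 0.9, 0.5]
gripper_width: -0.003
gripper_force: 0.0
```

```bash
python3 f.py
```

```text
[603.2  82.1  57. ] F [0.02 0.43 0.03] sd [0.41 0.43 0.5 ] 6.6
```

{"fn": "carry_out", "kwargs": {
  "steps": [
    [0,0,0,0,0,0.1,0],
    [0,0,0,0,0,0.2,0],
    [0,0,0,0,0,0.2,0]
  ]
}}

```text
clock: 7.02
position: [603.1, 82.0, 54.9]
eef_rot: [0.0, 0.991, -0.135, -0.0]
force: [0.2, -0.2, -0.2]
gripper_width: -0.001
gripper_force: 0.0
```

```bash
python3 f.py
```

```text
[603.2  82.1  55. ] F [-0.19 -0.04  0.11] sd [0.44 0.22 0.5 ] 7.325
```

{"fn": "carry_out", "kwargs": {
  "steps": [
    [0,0,0,0,0,0.1,0],
    [0,0,0,0,0,0.2,0],
    [0,0,0,0,0,0.2,0]
  ]
}}

```text
clock: 7.75
position: [603.1, 82.0, 52.9]
eef_rot: [0.0, 0.991, -0.135, -0.0]
force: [0.2, -0.3, 0.2]
gripper_width: 0.001
gripper_force: 0.0
```

```bash
python3 f.py
```

```text
[603.2  82.1  53.1] F [-0.07 -0.06 -0.1 ] sd [0.38 0.4  0.3 ] 8.05
```

View pics/last.png

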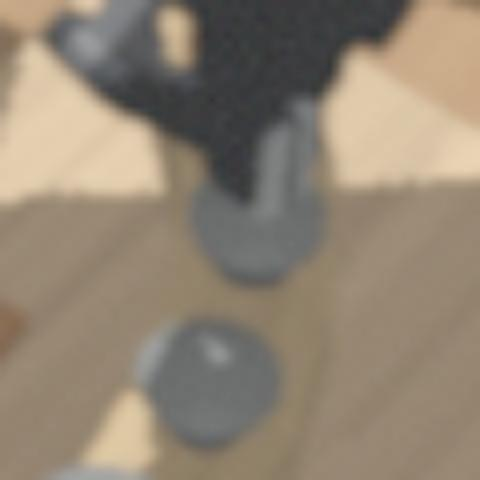

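The tip at (262,215) is just about at the dome apex (258,220). From here I go in 1 mm steps.

{"fn": "carry_out", "kwargs": {
  "steps": [
    [0,0,0,0,0,0.1,0],
    [0,0,0,0,0,0.15,0],
    [0,0,0,0,0,0.15,0]
  ]
}}

```text
clock: 8.48
position: [603.1, 82.0, 51.4]
eef_rot: [0.0, 0.991, -0.135, -0.0]
force: [0.3, 0.0, -0.3]
gripper_width: 0.0
gripper_force: 0.0
```

```bash
python3 f.py
```

```text
[603.2  82.1  51.6] F [ 0.36 -0.38 -0.06] sd [0.5  0.47 0.43] 8.775
```

{"fn": "carry_out", "kwargs": {
  "steps": [
    [0,0,0,0,0,0.1,0],
    [0,0,0,0,0,0.15,0],
    [0,0,0,0,0,0.15,0]
  ]
}}

```text
clock: 9.2
position: [603.1, 82.1, 49.9]
eef_rot: [0.0, 0.991, -0.135, -0.0]
force: [-0.0, -0.1, 0.0]
gripper_width: -0.005
gripper_force: 0.0
```

```bash
python3 f.py
```

```text
[603.2  82.1  50. ] F [-0.21  0.22  0.07] sd [0.59 0.51 0.5 ] 9.5
```

{"fn": "carry_out", "kwargs": {
  "steps": [
    [0,0,0,0,0,0.1,0],
    [0,0,0,0,0,0.2,0],
    [0,0,0,0,0,0.2,0]
  ]
}}

```text
clock: 9.93
position: [603.1, 82.0, 47.9]
eef_rot: [0.0, 0.991, -0.136, -0.0]
force: [0.3, 0.8, -0.4]
gripper_width: -0.003
gripper_force: 0.0
```

```bash
python3 f.py
```

```text
[603.2  82.   48. ] F [ 0.14 -0.14  0.16] sd [0.33 0.53 0.35] 10.225
```

```bash
cat >> f.py <<'E'
# dip of pads seen in image: match lower rim patch of pad5 and pad4 against the hands-off picture scene1.png (4x crop from 238,115)
ref=cv2.cvtColor(cv2.imread("pics/scene1.png"),cv2.COLOR_BGR2GRAY)
cur=cv2.cvtColor(cv2.resize(np.ascontiguousarray(c["pixels"][115:255,238:378,::-1]),None,fx=4,fy=4),cv2.COLOR_BGR2GRAY)
for n,(x0,x1,y0,y1) in dict(pad5=(235,315,365,400),pad4=(210,300,440,480),pad3=(150,240,515,545)).items():
    r=cv2.matchTemplate(cur[y0-14:y1+14,x0-14:x1+14],ref[y0:y1,x0:x1],cv2.TM_CCOEFF_NORMED)
    _,v,_,l=cv2.minMaxLoc(r);print(n,"shift px/4",l[0]-14,l[1]-14,round(v,3))
E
python3 f.py; cp pics/last.png pics/l2.png
```

```text
[603.1  82.1  48. ] F [ 0.2  -0.11  0.03] sd [0.56 0.55 0.44] 10.575
pad5 shift px/4 0 0 0.997
pad4 shift px/4 -2 -8 0.786
pad3 shift px/4 0 1 0.994
```

View pics/l2.png

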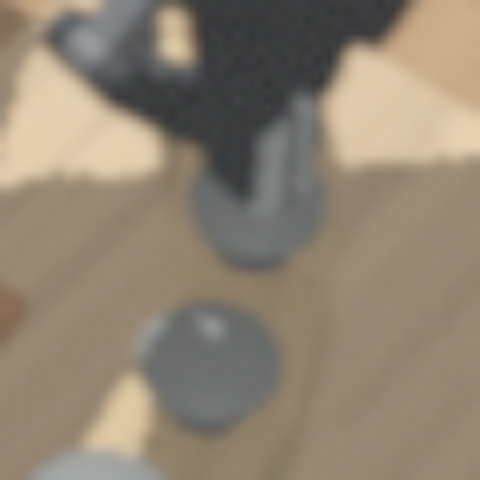

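Pad 5 has not moved. The blurred dark tip at about (240,195) is consistent with a tip some 20 mm above the reported TCP, so contact should come very soon. I carry on in 1 mm steps.

{"fn": "carry_out", "kwargs": {
  "steps": [
    [0,0,0,0,0,0.1,0],
    [0,0,0,0,0,0.15,0],
    [0,0,0,0,0,0.15,0]
  ]
}}

```text
clock: 11.0
position: [603.2, 82.1, 46.6]
eef_rot: [-0.0, 0.991, -0.135, 0.0]
force: [0.5, -0.2, 1.1]
gripper_width: 0.002
gripper_force: 0.2
```

```bash
python3 f.py
```

```text
[603.2  82.1  46.6] F [ 0.38 -0.21  0.38] sd [0.41 0.47 0.45] 11.3
pad5 shift px/4 0 0 0.995
pad4 shift px/4 -2 -8 0.787
pad3 shift px/4 0 1 0.995
```

{"fn": "carry_out", "kwargs": {
  "steps": [
    [0,0,0,0,0,0.1,0],
    [0,0,0,0,0,0.15,0],
    [0,0,0,0,0,0.15,0]
  ]
}}

```text
clock: 11.72
position: [603.2, 82.1, 45.1]
eef_rot: [-0.0, 0.991, -0.135, 0.0]
force: [0.7, -0.2, 1.5]
gripper_width: -0.002
gripper_force: 0.7
```

```bash
python3 f.py
```

```text
[603.2  82.1  45.1] F [0.26 0.05 1.22] sd [0.44 0.36 0.41] 12.025
pad5 shift px/4 0 0 0.984
pad4 shift px/4 -2 -8 0.787
pad3 shift px/4 0 0 0.996
```

Contact is at a reported z of about 47, so z = 42 gives a dip of about 5 mm. I press pad 5 and check.

{"fn": "carry_out", "kwargs": {
  "steps": [
    [0,0,0,0,0,0.1,0],
    [0,0,0,0,0,0.2,0],
    [0,0,0,0,0,0.3,0],
    [0,0,0,0,0,0.3,0]
  ]
}}

```text
clock: 12.58
position: [603.3, 82.1, 42.2]
eef_rot: [-0.0, 0.991, -0.135, 0.0]
force: [-0.3, 0.7, 2.4]
gripper_width: -0.002
gripper_force: 1.7
```

```bash
python3 f.py
python3 - <<'E'
from h import *
from bench import sensors
from scipy.spatial.transform import Rotation as Ro
s=sensors.read_state();q=s["eef_rot"];M=Ro.from_quat(np.r_[q[1:],q[0]]).as_matrix()
print(M.round(4).tolist())
# way points on arc from pad5 to pad1, jig pose mean of both views
th=-0.073;R=np.array([[np.cos(th),-np.sin(th)],[np.sin(th),np.cos(th)]]);t=np.array([625.2,-17.2])
for i in np.arange(2,-2.01,-.25):
    a=i*52/180;p=R@[180*np.cos(a)-180,180*np.sin(a)]+t
    d=np.r_[p,s["position"][2]]-s["position"];print(i,p.round(0),(M.T@d/10).round(2))
E
```

```text
[603.2  82.1  42.1] F [0.1  0.52 3.36] sd [0.27 0.31 0.47] 12.875
pad5 shift px/4 0 1 0.901
pad4 shift px/4 -2 -9 0.775
pad3 shift px/4 0 0 0.996
[[0.9633, -0.2684, 0.0002], [-0.2684, -0.9633, 0.0001], [0.0002, -0.0001, -1.0]]
2.0 [603.  83.] [-0.02 -0.08  0.  ]
1.75 [609.  71.] [0.85 0.88 0.  ]
1.5 [614.  59.] [1.66 1.9  0.  ]
1.25 [618.  47.] [2.39 2.97 0.  ]
1.0 [622.  34.] [3.04 4.1  0.  ]
0.75 [624.  22.] [3.6  5.27 0.  ]
0.5 [625.   9.] [4.09 6.47 0.  ]
0.25 [626.  -4.] [4.48 7.71 0.  ]
0.0 [625. -17.] [ 4.78  8.98 -0.  ]
-0.25 [624. -30.] [ 4.99 10.26 -0.  ]
-0.5 [621. -43.] [ 5.11 11.55 -0.  ]
-0.75 [618. -55.] [ 5.13 12.85 -0.  ]
-1.0 [614. -68.] [ 5.06 14.15 -0.  ]
-1.25 [609. -80.] [ 4.9  15.44 -0.  ]
-1.5 [603. -91.] [ 4.64 16.72 -0.  ]
-1.75 [ 596. -102.] [ 4.29 17.97 -0.  ]
-2.0 [ 589. -113.] [ 3.86 19.19 -0.  ]
```

Fz = 3.4 N, a dip of about 4.8 mm. Now I slide along the arc to pad 4 with a slight lift in between.

{"fn": "carry_out", "kwargs": {
  "steps": [
    [0,0,0,0.45,0.45,-0.1,0],
    [0,0,0,0.87,0.92,-0.25,0],
    [0,0,0,1.28,1.42,-0.3,0],
    [0,0,0,1.68,1.94,-0.3,0],
    [0,0,0,2.05,2.47,-0.3,0],
    [0,0,0,2.41,3.0,-0.2,0],
    [0,0,0,2.74,3.57,-0.1,0],
    [0,0,0,3.06,4.14,0,0]
  ]
}}

```text
clock: 13.92
position: [622.1, 33.9, 42.4]
eef_rot: [-0.0, 0.991, -0.135, 0.001]
force: [-1.1, 1.8, 3.8]
gripper_width: 0.004
gripper_force: 1.7
```

```bash
python3 f.py|head -1
```

```text
[622.   33.5  42.5] F [ 0.7  -0.56  3.65] sd [0.98 1.41 0.21] 14.225
```

{"fn": "carry_out", "kwargs": {
  "steps": [
    [0,0,0,0.29,0.58,-0.1,0],
    [0,0,0,0.56,1.17,-0.25,0],
    [0,0,0,0.81,1.77,-0.3,0],
    [0,0,0,1.05,2.37,-0.3,0],
    [0,0,0,1.25,2.99,-0.3,0],
    [0,0,0,1.44,3.61,-0.2,0],
    [0,0,0,1.6,4.24,-0.1,0],
    [0,0,0,1.74,4.88,0,0]
  ]
}}

```text
clock: 15.28
position: [625.8, -17.8, 42.5]
eef_rot: [-0.0, 0.991, -0.135, 0.001]
force: [-0.3, 2.0, 2.8]
gripper_width: -0.002
gripper_force: 1.7
```

```bash
python3 f.py|head -1
```

```text
[625.6 -18.2  42.4] F [ 0.72 -0.85  2.98] sd [0.53 1.33 0.52] 15.575
```

{"fn": "carry_out", "kwargs": {
  "steps": [
    [0,0,0,0.12,0.63,-0.1,0],
    [0,0,0,0.21,1.27,-0.25,0],
    [0,0,0,0.28,1.91,-0.3,0],
    [0,0,0,0.32,2.55,-0.3,0],
    [0,0,0,0.34,3.2,-0.3,0],
    [0,0,0,0.34,3.83,-0.2,0],
    [0,0,0,0.32,4.48,-0.1,0],
    [0,0,0,0.26,5.1,0,0]
  ]
}}

```text
clock: 16.62
position: [614.7, -67.7, 42.6]
eef_rot: [-0.0, 0.991, -0.135, 0.001]
force: [0.6, 1.2, 2.8]
gripper_width: -0.004
gripper_force: 1.6
```

```bash
python3 f.py|head -1
```

```text
[614.3 -68.   42.4] F [ 0.65 -0.64  3.36] sd [0.42 1.04 0.35] 16.925
```

{"fn": "carry_out", "kwargs": {
  "steps": [
    [0,0,0,-0.07,0.64,-0.1,0],
    [0,0,0,-0.16,1.28,-0.25,0],
    [0,0,0,-0.28,1.92,-0.3,0],
    [0,0,0,-0.42,2.56,-0.3,0],
    [0,0,0,-0.59,3.18,-0.3,0],
    [0,0,0,-0.77,3.81,-0.2,0],
    [0,0,0,-0.98,4.42,-0.1,0],
    [0,0,0,-1.2,5.04,0,0]
  ]
}}

```text
clock: 17.98
position: [589.6, -113.0, 42.6]
eef_rot: [-0.0, 0.991, -0.135, 0.001]
force: [0.3, 1.5, 2.5]
gripper_width: -0.0
gripper_force: 1.6
```

```bash
python3 f.py|head -1
```

```text
[ 589.1 -113.3   42.3] F [ 0.65 -0.63  3.19] sd [0.45 1.31 0.37] 18.275
```

All five pads are pressed, with forces of 3.0–3.7 N. I lift straight off.

{"fn": "carry_out", "kwargs": {
  "steps": [
    [0,0,0,0,0,-0.3,0],
    [0,0,0,0,0,-0.8,0],
    [0,0,0,0,0,-3,0],
    [0,0,0,0,0,-7,0],
    [0,0,0,0,0,-12,0],
    [0,0,0,0,0,-15,0],
    [0,0,0,0,0,-15,0],
    [0,0,0,0,0,-15,0]
  ]
}}

```text
clock: 19.32
position: [587.7, -112.4, 190.8]
eef_rot: [-0.0, 0.991, -0.136, -0.001]
force: [0.6, -0.3, -0.9]
gripper_width: 0.002
gripper_force: 0.0
```

```bash
python3 f.py|head -1; python3 -c "
from bench import manip
print(manip.job_done())"
```

```text
[ 588.5 -112.9  191.1] F [ 0.16  0.13 -0.38] sd [0.49 0.43 0.5 ] 19.625
the job is handed in; nothing more can be done
None
```

I pressed all five pads in order from the post to the disc, each about 4–5 mm by the measured force. I then lifted the hand clear and handed the job in at about 20 s; no verdict came back, and I took no final picture to check the pads or loose things.

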